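Index the fan fixture to its next notch

ROBOT

A 6-joint arm with a two-finger parallel gripper is mounted at the origin on a cart in front of the work surface, level with it; the furniture and walls round the work are solid. World frame = base frame: x ahead of the robot, y to its left, z up, the work surface at z = 0. Lengths are in mm, angles in rad, forces in N, time in s.
With the tool pointing down it reaches from about 350 to 725 mm from the base axis. Payload 6 kg.
Tool frame: the origin (TCP) lies at the very end of the fingers, on their centre line; the grasp point (between the pads) lies 19 mm behind it; z points along the fingers, y is the line along which they close (so a half turn about z gives the same grasp; the last joint's range is limited). The gripper opens to 85 mm and grips with 20 to 120 N. Pads are 22 mm wide; open, the fingers measure 114 mm over their backs; the gripper's body (76 mm by 85 mm) begins 54 mm behind the grasp point. The pads swing forward as they close: fully open they stand 13 mm farther back than shut.
Start: joints at [1.492, 0.04, 0.085, 0, -1.615, -0.334], TCP at [240.678, 549.589, 231.261] pointing down, gripper open.
Joint ranges: [-2.56, 2.56], [-1.29, 2.01], [-1.08, 1.49], [-3.29, 1.98], [-2.81, -0.18], [-2.99, 2.99]. Speed limits (rad/s): [2.57, 2.57, 3.01, 3.14, 3.14, 3.14].

INTERFACE

Orientations are given as a rotation vector (axis times angle).
In Python, from cell import bot gives the robot as it stands. The module is installed in compiled form; this text tells all that it offers.
- The arm moves only by the tool send_rows, never from a script. Its argument "steps" is a list that holds one entry, the list of rows, each a list of 7 numbers: the shift along the tool's x, y, z in units of 0.25 m (1.0 is 0.25 m), then the turn, a rotation vector about the tool's x, y, z in units of 5 degrees (1.0 is 5 degrees), then the gripper command: -1 is fully open, 1 is shut, values between are in proportion. In form: [[[tx, ty, tz, rx, ry, rz, fingers], ...]]. A call has 1 to 5 rows; each row shifts and turns the commanded pose from where the row before left it, along the tool's axes as they then stand; what a row does not reach is not made up. A row lasts 1/8 s, in which the tool goes at most 62.5 mm and 10.7 degrees, less where a joint would pass 70% of its speed; a pose out of reach is approached as far as the arm can. A call with a number of a shift or a turn outside -1 to 1 is refused whole. A call with a gripper value outside its range is refused whole. The fingers move at their own pace and stop on an object; "newtons" is the grip in N (left out, the last holds). Time passes only in rows, so rows that do not move let the fingers close. It gives the time, the measured TCP pose, the force, the opening and the grip force at its end, in the units of the state.
- bot.sense(): the state, without advancing time (a new reading comes with each control period).
- bot.grab_frame(name): name is "side" or "top" or "wrist"; returns a dict with "frame" (384x512x3 uint8, blue, green, red), "range_z" (384x512 float32, mm along the optical axis (not along the pixel's ray), 0 where there is no reading), "camera_matrix" (3x3 intrinsics, pixels), "k1" (the pictures are not rectified: a ray, as slopes to the right and down, at radius r is drawn at 1 + k1 r^2 times it, then the intrinsics apply), "extrinsics" (4x4, takes a point from world to camera coordinates); the wrist camera has in their place "mount" (4x4, takes a point from camera to tool coordinates, whose origin is the TCP and whose axes are the flange's). Camera axes: x right, y down, z forward; pixel columns grow to the right and rows downward; lengths in mm; the calibration is good to about 2 mm. A picture is of the moment at which its call begins: read the wrist's pose just before it.
- bot.job_done(): hands the job in; it is judged then, once.
Trained networks look in a picture, given as the dict that the camera call returned (one of the last four; its "shot" number tells which), for a name from the list of things; names that differ only in an ending like _2 or _b are one class to them, and where a whole thing is asked for, a point or a joint stands for the part that bears it (a point fixed in the world has none). Each returns a list of dicts, best first, with "score" (0 to 1); they miss things now and then, are a little off and sometimes report something else, mostly with a low value. They report only what shows in the picture. A call takes as long as a camera call.
- bot.search_frame(picture, query): "at" ([x, y, z] in mm, in world coordinates, good to about 4 mm: the middle of the surface that is visible of it).
- bot.cut_out(picture, query): "region" (384x512 bool, what is visible of it).
- bot.mark_of(picture, query): "at" ([x, y, z] in mm, in world coordinates, good to about 4 mm: a listed point, or the origin of a listed thing).
The state is a dict: "time": time; "joint_pos": joint angles; "qd": joint speeds; "tau": joint torques, N m; "tool_pos": TCP position; "ee_rot": TCP orientation; "force": force on the tool from outside, world axes, zero at the start; "torque": the same for the moment, N m; "width": opening from 0.0 (shut) to 1.0 (fully open); "grasp_force": force on a finger pad.
Only numpy, scipy, OpenCV 4.12 (cv2) and the standard library are available. Lean on these libraries where they do the work, as an engineer would, in place of code of your own. Each camera call takes 0.05 s, during which the arm holds its last target. There are 200 camera calls.

TASK

A case fan sits on the round indexing table on the bench. With the fingertips press its plunger cap down to free the table, turn the table clockwise (seen from above) to the next notch, a quarter turn on, and let the plunger spring fully back up into that notch. Only press and push: do not take the cap between the fingers, and leave the screw tin, the solder spool and the screwdriver where they are.

Things in the scene. Friction and masses are not known exactly. Their poses are not given: they have to be found in the camera images.
- fixture: Indexing fixture fixed to the bench; origin at its centre on the bench. Round grey base 230 mm across, 12 mm high; above it a fixed steel index plate 170 mm across, z 30 to 36 mm, its rim cut with four square notches 14 mm wide a quarter turn apart; above that the aluminium table, 144 mm across, top at 52 mm, which turns about the upright axis through the origin.
- axis (a point): Point on the table's turning axis, 82 mm above the bench (level with the cap's top at rest). On the table a black 90 x 90 x 25 mm case fan is fixed, centred on the axis, top at 77 mm. A 32 mm wide arm of the table reaches over the plate's rim and carries the plunger. Turning takes about 0.12 N m (1.2 N at the plunger).
- cap_top (a point): Centre of the top of the plunger's cap: flat black disc 36 mm wide, 9 mm thick, on a 12 mm upright stem, 98 mm from the axis, top 82 mm above the bench at rest; moves with table and plunger. At the start it is on the side of the fixture at the robot's right.
- next_notch (a point): Point where the centre of the cap's top stands when the plunger is home in the next notch clockwise; 98 mm from the axis, 82 mm above the bench; fixed to the fixture.
- index_table (a joint): Turn of the table, rad: about 0 at the start (locked in the first notch), grows clockwise seen from above; 1.571 at the next notch.
- plunger (a joint): Depth pressed, m: 0 up, 0.012 at the bottom stop; spring 2.8 N at the top, 7 N at the bottom. A 9 mm tooth on the stem sits in a notch and locks the table (2.5 mm play each way); it is free when pressed over 6 mm. Let go between notches it rides under the plate, cap about 6 mm low, and springs up in the next notch it meets.
- tin_mid (a point): Centre of an open round tin of screws, 66 mm across, 30 mm high, loose on the bench beside the fixture; leave it.
- spool_mid (a point): Centre of a solder spool standing on the bench, about 61 x 70 mm and 32 mm high, loose, beside the fixture; leave it.
- driver_mid (a point): Centre of a yellow-handled screwdriver, 160 mm long (along its y), 28 mm high, loose, lying in front of the fixture; leave it.

How it is judged (in metres and radians):
On the way, in this order (a step that is already met when the one before it is completed fails the run):
1. the plunger is pressed in, clear of its first notch, before the table has turned (value of joint plunger above 0.0055 m and value of joint index_table below 0.2 rad), for 0.1 s.
2. the table is turned away from the first notch with the plunger still down (value of joint plunger above 0.004 m and value of joint index_table between 0.3 and 1.5 rad), for 0.1 s.
3. the plunger has sprung up in the next notch (value of joint plunger below 0.0015 m and value of joint index_table between 1.49 and 1.65 rad), for 0.2 s.
At the end, for the whole second after the job is handed in: The table rests a quarter turn clockwise of its start (within 0.08 rad), the plunger is fully up (within 1.5 mm) in that notch, and the tin, the spool and the screwdriver are within 20 mm of where they stood (all of step 3 and velocity of joint index_table between -0.05 and 0.05 rad/s and distance of each of tin_mid, spool_mid, driver_mid from where it was at the start of the episode below 0.02 m); the robot touches nothing.
It fails at once if the table is turned the wrong way (more than 0.2 rad anticlockwise) (value of joint index_table below -0.2 rad).
It fails at once if the table is turned far beyond the next notch (more than 0.35 rad) (value of joint index_table above 1.92 rad).
It fails at once if the cap is taken between the fingers (distance between the grasp point and cap_top below 0.012 m).
It fails at once if the tin, the spool or the screwdriver is moved more than 20 mm or lifted (distance of any of tin_mid, spool_mid, driver_mid from where it was at the start of the episode above 0.02 m).
It also fails if it takes over 45 s, if anything falls off the work surface, if the arm or the gripper's body presses on something with over 40 N, if the wrist force passes 120 N, or if a joint passes its speed limit or range.

## Working session

There is one attempt and no reset: what is moved stays moved. The work goes in short steps, Python scripts to look and compute and a tool call to move; the robot and the scene stay as the last step left them, time stands still between calls to the robot, and variables do not carry over. Pictures are saved under pics/ and viewed, at most 10 in all, crops included, and the job is handed in when it is done.

Besides the shell and the picture viewer there is one more tool, called after "Call:" by a JSON object that holds its "name" and its "arguments", one argument or row to a line. send_rows: Moves the arm, as the interface text tells. Shifts and turns lie within -1 to 1; 1 stands for 0.25 m of shift or 5 degrees of turn. Its arguments: {"type":"object","properties":{"steps":{"type":"array"},"newtons":{"type":"number"}},"required":["steps"]}

```bash
mkdir -p pics; python3 - <<'E'
from cell import bot
import cv2,numpy as np
s=bot.sense();print(s['time'],s['tool_pos'],s['ee_rot'],s['force'],s['width'])
ims=[]
for n in('top','side'):
    p=bot.grab_frame(n);ims.append(p['frame'])
    for q in('fixture','axis','cap_top','next_notch','tin_mid','spool_mid','driver_mid'):
        r=bot.mark_of(p,q);print(n,q,[(np.round(d['at']),round(d['score'],2)) for d in r[:2]])
cv2.imwrite('pics/a.png',cv2.resize(np.hstack(ims),(800,300)))
cv2.imwrite('pics/b.png',ims[0])
E
```

```text
0.0 [240.50290234 549.31363349 230.26626329] [ 3.07316621e+00 -6.43422656e-01 -3.47410796e-04] [-0.03947108  0.32920715 -0.12026353] 0.9993107885987039
top fixture [(array([570.,   5.,  -1.]), 0.67)]
top axis [(array([566.,  10.,  80.]), 0.97)]
top cap_top [(array([540., -90.,  83.]), 0.66)]
top next_notch [(array([474.,  35.,  80.]), 0.65)]
top tin_mid [(array([ 448., -275.,   16.]), 0.96)]
top spool_mid [(array([446., 308.,  16.]), 0.68)]
top driver_mid [(array([365., -54.,  14.]), 0.68)]
side fixture [(array([568.,  12.,   3.]), 0.71)]
side axis [(array([571.,   6.,  82.]), 0.68)]
side cap_top [(array([541., -88.,  82.]), 0.72)]
side next_notch [(array([477.,  36.,  84.]), 0.77)]
side tin_mid [(array([ 450., -271.,   15.]), 0.58)]
side spool_mid [(array([442., 310.,  12.]), 0.74)]
side driver_mid [(array([541., -85.,  81.]), 0.16)]
```

View pics/b.png

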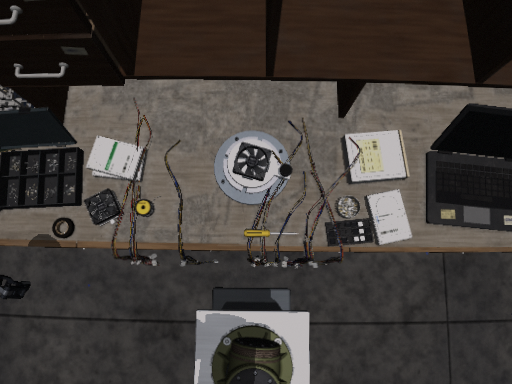

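View pics/a.png

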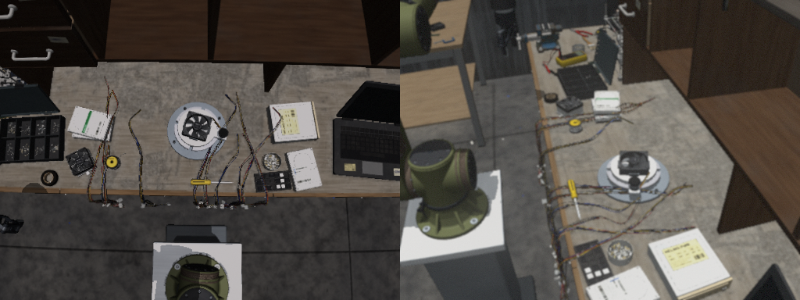

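The top view shows the fixture at (252,167) with the cap at its right, (285,170). The tin (347,206), spool (143,207) and screwdriver (270,233) are clear of the arc. Network marks agree with this: axis about (569,8), cap (541,-89), next notch (475,35). I'm moving above the cap with the fingers shut.

Call:
{"name": "send_rows", "arguments": {
  "steps": [
    [[0.14,0.124,0,0,0,0,1],[0.14,0.124,0,0,0,0,1],[0.14,0.124,0,0,0,0,1],[0.14,0.124,0,0,0,0,1],[0.14,0.124,0,0,0,0,1]]
  ],
  "newtons": 40
}}

```text
time: 1.42
tool_pos: [339.2, 336.0, 231.5]
ee_rot: [-3.075, 0.643, -0.0]
force: [0.8, 0.7, 0.9]
width: -0.0
grasp_force: 0.0
```

Call:
{"name": "send_rows", "arguments": {
  "steps": [
    [[0.14,0.124,0,0,0,0,1],[0.14,0.124,0,0,0,0,1],[0.14,0.124,0,0,0,0,1],[0.14,0.124,0,0,0,0,1],[0.14,0.124,0,0,0,0,1]]
  ]
}}

```text
time: 2.05
tool_pos: [437.3, 123.8, 231.6]
ee_rot: [-3.074, 0.643, -0.001]
force: [1.5, 0.1, 0.7]
width: 0.001
grasp_force: 0.0
```

Call:
{"name": "send_rows", "arguments": {
  "steps": [
    [[0.14,0.124,0,0,0,0,1],[0.14,0.124,0,0,0,0,1],[0.14,0.124,0,0,0,0,1],[0.14,0.124,0,0,0,0,1],[0,0,0,0,0,0,1]]
  ]
}}

```text
time: 2.68
tool_pos: [515.8, -47.0, 230.7]
ee_rot: [3.073, -0.65, -0.002]
force: [0.0, -0.4, -0.5]
width: 0.001
grasp_force: 0.0
```

```bash
cat > h.py <<'E'
from cell import bot
import numpy as np,cv2
from scipy.spatial.transform import Rotation as R
def look(name=None,cams=('wrist','top','side'),qs=('cap_top','axis','next_notch')):
    s=bot.sense();print(round(s['time'],2),np.round(s['tool_pos'],1),np.round(s['ee_rot'],3),np.round(s['force'],1),np.round(s['joint_pos'],2))
    for c in cams:
        p=bot.grab_frame(c)
        if name and c==cams[0]: cv2.imwrite(f'pics/{name}.png',p['frame'])
        for q in qs: print(c,q,[(np.round(d['at'],1),round(d['score'],2)) for d in bot.mark_of(p,q)[:1]])
def rel(x,y,z):
    s=bot.sense();print('rel units',np.round(R.from_rotvec(s['ee_rot']).inv().apply(np.array([x,y,z])-s['tool_pos'])/250,3))
E
python3 -c "
from h import *
look('c')"
```

```text
2.67 [515.8 -47.  230.7] [ 3.073e+00 -6.500e-01 -2.000e-03] [ 0.  -0.4 -0.5] [ 0.3  -0.18 -0.12  0.   -1.63  0.86]
wrist cap_top [(array([540. , -88.3,  81.1]), 0.65)]
wrist axis [(array([563.7,   9.3,  87.7]), 0.76)]
wrist next_notch []
top cap_top [(array([536.9, -89.1,  85.8]), 0.59)]
top axis [(array([565.4,   9.6,  80.3]), 0.76)]
top next_notch [(array([475.3,  34. ,  80.1]), 0.9)]
side cap_top [(array([540.7, -89.4,  83.9]), 0.5)]
side axis [(array([569.3,   6.8,  80.6]), 0.61)]
side next_notch [(array([471.6,  31.7,  84.1]), 0.97)]
```

View pics/c.png

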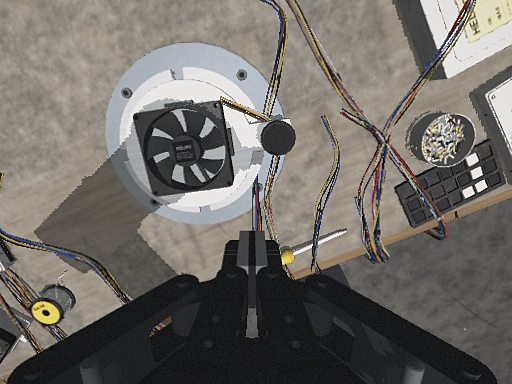

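The wrist view shows the cap at (278,138), with the arc below and left of it free and the screwdriver well in front. I'm going to (540.5,-89) now.

```bash
python3 -c "
from h import *
rel(540.5,-89,92)"
```

```text
rel units [0.164 0.124 0.558]
```

Call:
{"name": "send_rows", "arguments": {
  "steps": [
    [[0.08,0.06,0.1,0,0,0,1],[0.084,0.064,0.13,0,0,0,1],[0,0,0.16,0,0,0,1],[0,0,0.16,0,0,0,1],[0,0,0,0,0,0,1]]
  ]
}}

```text
time: 3.9
tool_pos: [538.4, -89.5, 90.4]
ee_rot: [3.073, -0.644, -0.01]
force: [-0.2, 0.9, 0.9]
width: 0.0
grasp_force: 0.0
```

Call:
{"name": "send_rows", "arguments": {
  "steps": [
    [[0,0,0.03,0,0,0,1],[0,0,0.01,0,0,0,1],[0,0,0,0,0,0,1]]
  ]
}}

```text
time: 4.28
tool_pos: [541.0, -89.3, 84.8]
ee_rot: [-3.075, 0.644, -0.002]
force: [-0.6, 0.1, 0.6]
width: -0.003
grasp_force: 0.0
```

Call:
{"name": "send_rows", "arguments": {
  "steps": [
    [[0,0,0.02,0,0,0,1],[0,0,0.02,0,0,0,1],[0,0,0,0,0,0,1]]
  ]
}}

```text
time: 4.65
tool_pos: [541.1, -89.3, 74.4]
ee_rot: [-3.075, 0.643, -0.002]
force: [0.4, 1.4, 5.3]
width: 0.003
grasp_force: 2.5
```

```bash
python3 -c "
from h import *
look('d',('side','wrist','top'),('cap_top',))"
```

```text
4.65 [541.1 -89.3  74.4] [-3.075e+00  6.430e-01 -2.000e-03] [0.4 1.4 5.3] [ 0.2  -0.06 -0.3   0.   -1.33  0.95]
side cap_top [(array([540.7, -88.9,  75.3]), 0.6)]
wrist cap_top [(array([538.8, -87.2,  72. ]), 0.89)]
top cap_top [(array([539.9, -87.8,  75.1]), 0.59)]
```

Call:
{"name": "send_rows", "arguments": {
  "steps": [
    [[0,0,0.016,0,0,0,1],[0,0,0.008,0,0,0,1],[0,0,0,0,0,0,1]]
  ]
}}

```text
time: 5.32
tool_pos: [541.7, -89.6, 70.0]
ee_rot: [3.075, -0.643, 0.005]
force: [1.0, 2.1, 11.0]
width: -0.002
grasp_force: 5.8
```

Call:
{"name": "send_rows", "arguments": {
  "steps": [
    [[-0.029,0.0033,0,0,0,0.84,1],[-0.029,0.0033,0,0,0,0.84,1],[-0.029,0.0033,0,0,0,0.84,1],[-0.029,0.0033,0,0,0,0.84,1],[-0.029,0.0033,0,0,0,0.84,1]]
  ]
}}

```text
time: 5.95
tool_pos: [509.0, -74.1, 70.0]
ee_rot: [-2.905, 1.196, -0.006]
force: [0.4, -0.4, 11.9]
width: 0.005
grasp_force: 5.6
```

```bash
python3 -c "
from h import *
look('e',('side','wrist','top'),('cap_top',))"
```

```text
5.95 [509.  -74.1  70. ] [-2.905  1.196 -0.006] [ 0.4 -0.4 11.9] [ 0.25 -0.15 -0.4   0.   -1.32  0.54]
side cap_top [(array([510.2, -73. ,  68.7]), 0.68)]
wrist cap_top [(array([509. , -70.9,  68.7]), 0.57)]
top cap_top [(array([505.6, -73.7,  72.2]), 0.44)]
```

View pics/e.png

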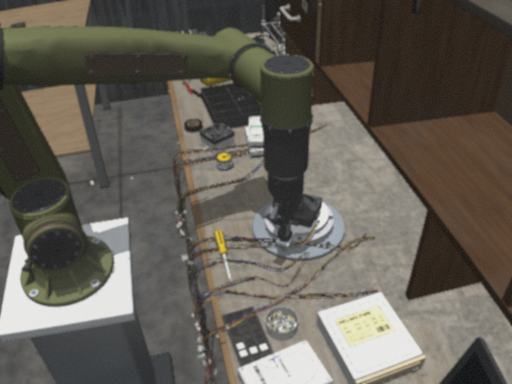

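The side view shows the fingertip still on the cap at about (284,238), and the table has turned with it by 0.35 rad. Continuing along the arc.

Call:
{"name": "send_rows", "arguments": {
  "steps": [
    [[-0.029,0.0033,0,0,0,0.84,1],[-0.029,0.0033,0,0,0,0.84,1],[-0.029,0.0033,0,0,0,0.84,1],[-0.029,0.0033,0,0,0,0.84,1],[-0.029,0.0033,0,0,0,0.84,1]]
  ]
}}

```text
time: 6.88
tool_pos: [483.8, -47.9, 70.0]
ee_rot: [-2.638, 1.706, -0.006]
force: [1.3, -0.3, 11.7]
width: 0.0
grasp_force: 5.9
```

```bash
python3 -c "
from h import *
look(None,('side','wrist','top'),('cap_top',))"
```

```text
6.88 [483.8 -47.9  70. ] [-2.638  1.706 -0.006] [ 1.3 -0.3 11.7] [ 0.32 -0.24 -0.47  0.   -1.34  0.1 ]
side cap_top [(array([485.5, -44.5,  70.4]), 0.4)]
wrist cap_top [(array([485.5, -46.8,  68.1]), 0.93)]
top cap_top [(array([482.1, -46.1,  71.1]), 0.51)]
```

Call:
{"name": "send_rows", "arguments": {
  "steps": [
    [[-0.029,0.0033,0,0,0,0.84,1],[-0.029,0.0033,0,0,0,0.84,1],[-0.029,0.0033,0,0,0,0.84,1],[-0.029,0.0033,0,0,0,0.84,1],[-0.029,0.0033,0,0,0,0.84,1]]
  ]
}}

```text
time: 7.8
tool_pos: [469.7, -14.4, 70.0]
ee_rot: [-2.283, 2.158, -0.005]
force: [-1.3, -1.3, 12.9]
width: -0.001
grasp_force: 6.5
```

Call:
{"name": "send_rows", "arguments": {
  "steps": [
    [[-0.029,0.0033,0,0,0,0.84,1],[-0.029,0.0033,0,0,0,0.84,1],[-0.029,0.0033,0,0,0,0.84,1],[0,0,0,0,0,0,1]]
  ]
}}

```text
time: 8.3
tool_pos: [467.5, 8.0, 70.0]
ee_rot: [-2.034, 2.392, -0.003]
force: [-3.4, 1.4, 14.4]
width: -0.003
grasp_force: 7.2
```

```bash
python3 -c "
from h import *
look('f',('wrist','side','top'),('cap_top','next_notch','axis'))"
```

```text
8.3 [467.5   8.   70. ] [-2.034  2.392 -0.003] [-3.4  1.4 14.4] [ 0.45 -0.29 -0.51  0.   -1.35 -0.61]
wrist cap_top [(array([471. ,   7.7,  69.5]), 0.82)]
wrist next_notch []
wrist axis [(array([565.9,   8.1,  84.9]), 0.71)]
side cap_top [(array([443.4, 307.4,  13.2]), 0.58)]
side next_notch [(array([473.9,  32.9,  80.9]), 0.95)]
side axis [(array([570.3,   7.2,  81.9]), 0.89)]
top cap_top [(array([ 445.2, -278.2,   16.7]), 0.19)]
top next_notch [(array([470.5,  31.8,  86.1]), 0.71)]
top axis []
```

View pics/f.png

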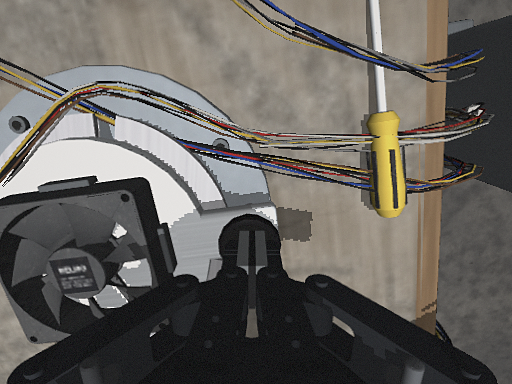

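The wrist view shows the closed tips still centred on the cap at (250,235), with the table about 76° round. I'll drag two more rows, then lift off and finish by pushing the cap from the side so the tooth springs into the notch.

Call:
{"name": "send_rows", "arguments": {
  "steps": [
    [[-0.029,0.0033,0,0,0,0.84,1],[-0.029,0.0053,0,0,0,0.84,1],[0,0,0,0,0,0,1],[0,0,-0.06,0,0,0,1],[0,0,-0.1,0,0,0,1]]
  ]
}}

```text
time: 9.52
tool_pos: [465.9, 22.1, 106.5]
ee_rot: [1.851, -2.532, -0.003]
force: [0.2, 0.1, 0.1]
width: 0.005
grasp_force: 0.0
```

Call:
{"name": "send_rows", "arguments": {
  "steps": [
    [[0.07,0,-0.02,0,0,0,1],[0.08,0,0,0,0,0,1],[0,0,0,0,0,0,1]]
  ]
}}

```text
time: 9.9
tool_pos: [455.0, -14.9, 111.6]
ee_rot: [1.85, -2.537, -0.001]
force: [-0.8, 0.3, -0.5]
width: 0.003
grasp_force: 0.0
```

```bash
python3 -c "
from h import *
look('g',('wrist','side','top'),('cap_top','next_notch','axis'))"
```

```text
9.9 [455.  -14.9 111.6] [ 1.850e+00 -2.537e+00 -1.000e-03] [-0.8  0.3 -0.5] [ 0.41 -0.35 -0.48 -0.   -1.44 -0.72]
wrist cap_top []
wrist next_notch []
wrist axis [(array([564.4,   7. ,  84.5]), 0.6)]
side cap_top [(array([470.2,  23.3,  78.4]), 0.42)]
side next_notch [(array([476.5,  32.5,  83.5]), 0.95)]
side axis [(array([570.5,   3.7,  81.9]), 0.65)]
top cap_top [(array([466.8,  22. ,  77.6]), 0.56)]
top next_notch [(array([473.7,  34.9,  81.9]), 0.82)]
top axis []
```

View pics/g.png

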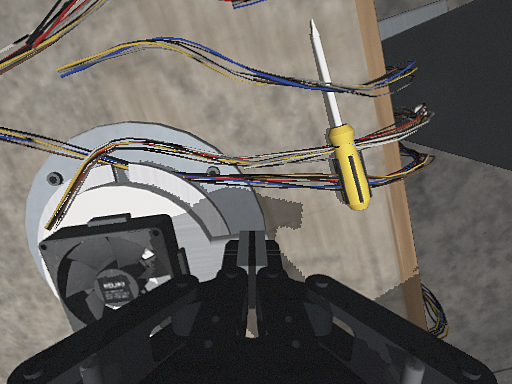

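The wrist view shows the tips (252,240) clear of the cap, which is hidden under the gripper. The side and top cameras put the cap at (469,23), about 5 mm low and about 10 mm short of the notch.

```bash
python3 -c "
from h import *
rel(466,-15,63)
rel(466+2.5,-5,63)"
```

```text
rel units [-0.004 -0.04   0.199]
rel units [-0.045 -0.037  0.199]
```

Call:
{"name": "send_rows", "arguments": {
  "steps": [
    [[0,-0.04,0,0,0,0,1],[0,0,0.1,0,0,0,1],[0,0,0.096,0,0,0,1],[0,0,0,0,0,0,1]]
  ]
}}

```text
time: 11.0
tool_pos: [464.9, -16.7, 62.0]
ee_rot: [1.852, -2.533, -0.002]
force: [-0.4, -0.3, 1.3]
width: -0.001
grasp_force: 0.0
```

Call:
{"name": "send_rows", "arguments": {
  "steps": [
    [[-0.01,0.001,0,0,0,0,1],[-0.01,0.001,0,0,0,0,1],[-0.01,0.001,0,0,0,0,1],[0,0,0,0,0,0,1]]
  ]
}}

```text
time: 11.5
tool_pos: [467.5, -8.6, 64.2]
ee_rot: [-1.854, 2.535, -0.0]
force: [-0.4, -0.2, -0.1]
width: -0.001
grasp_force: 0.0
```

```bash
python3 -c "
from h import *
look('i',('side','top'),('cap_top','next_notch'))"
```

```text
11.5 [467.5  -8.6  64.2] [-1.854  2.535 -0.   ] [-0.4 -0.2 -0.1] [ 0.42 -0.29 -0.52  0.   -1.34 -0.72]
side cap_top []
side next_notch [(array([474.4,  34.7,  82.3]), 0.89)]
top cap_top [(array([469.7,  25.1,  77.2]), 0.61)]
top next_notch []
```

Not in contact yet, so I'll push in small steps and watch the force.

Call:
{"name": "send_rows", "arguments": {
  "steps": [
    [[-0.01,0.001,0,0,0,0,1],[-0.01,0.001,0,0,0,0,1],[-0.01,0.001,0,0,0,0,1],[0,0,0,0,0,0,1]]
  ]
}}

```text
time: 12.3
tool_pos: [468.6, -1.5, 63.7]
ee_rot: [1.854, -2.535, -0.0]
force: [-2.0, -2.6, 1.5]
width: 0.003
grasp_force: 1.3
```

```bash
python3 -c "
from h import *
look('j',('side','top'),('cap_top',))"
```

```text
12.3 [468.6  -1.5  63.7] [ 1.854 -2.535 -0.   ] [-2.  -2.6  1.5] [ 0.43 -0.28 -0.51  0.   -1.34 -0.74]
side cap_top []
top cap_top [(array([467.4,  27.3,  76.5]), 0.61)]
```

Call:
{"name": "send_rows", "arguments": {
  "steps": [
    [[-0.006,0.001,0,0,0,0,1],[-0.006,0.001,0,0,0,0,1],[0,0,0,0,0,0,1]]
  ]
}}

```text
time: 12.88
tool_pos: [469.7, 2.0, 63.9]
ee_rot: [-1.854, 2.535, 0.0]
force: [-1.2, -0.3, -0.3]
width: -0.001
grasp_force: 0.5
```

Call:
{"name": "send_rows", "arguments": {
  "steps": [
    [[-0.006,0.001,0,0,0,0,1],[-0.006,0.001,0,0,0,0,1],[0,0,0,0,0,0,1]]
  ]
}}

```text
time: 13.25
tool_pos: [469.9, 4.9, 63.9]
ee_rot: [-1.854, 2.535, -0.0]
force: [-0.9, -0.8, 0.0]
width: -0.001
grasp_force: 0.2
```

```bash
python3 -c "
from h import *
look('k',('side','top'),('cap_top',))"
```

```text
13.25 [469.9   4.9  63.9] [-1.854  2.535 -0.   ] [-0.9 -0.8  0. ] [ 0.44 -0.28 -0.51 -0.   -1.34 -0.75]
side cap_top [(array([567.7,   7.6,  80.1]), 0.52)]
top cap_top [(array([469.3,  34.5,  82.6]), 0.49)]
```

Call:
{"name": "send_rows", "arguments": {
  "steps": [
    [[-0.006,0.001,0,0,0,0,1],[0,0,0,0,0,0,1]]
  ]
}}

```text
time: 13.7
tool_pos: [470.1, 6.1, 63.9]
ee_rot: [-1.854, 2.536, -0.0]
force: [1.0, -0.7, -0.6]
width: -0.005
grasp_force: 0.3
```

Call:
{"name": "send_rows", "arguments": {
  "steps": [
    [[-0.006,0.001,0,0,0,0,1],[0,0,0,0,0,0,1]]
  ]
}}

```text
time: 13.95
tool_pos: [470.2, 7.5, 63.9]
ee_rot: [1.854, -2.536, 0.001]
force: [1.2, -2.0, 0.7]
width: -0.001
grasp_force: 0.8
```

```bash
python3 -c "
from h import *
look('l',('side','top'),('cap_top','next_notch'))"
```

```text
13.95 [470.2   7.5  63.9] [ 1.854e+00 -2.536e+00  1.000e-03] [ 1.2 -2.   0.7] [ 0.45 -0.28 -0.51  0.   -1.34 -0.76]
side cap_top []
side next_notch [(array([474. ,  36.3,  81.7]), 0.72)]
top cap_top [(array([470.3,  35.7,  81.2]), 0.51)]
top next_notch [(array([474.3,  33.6,  82.2]), 0.85)]
```

The cap height now reads about 82, so it looks sprung up. Backing off to check.

Call:
{"name": "send_rows", "arguments": {
  "steps": [
    [[0.06,0,0,0,0,0,1],[0.06,0,0,0,0,0,1],[0,0,-0.2,0,0,0,1],[0,0,-0.2,0,0,0,1],[0.2,0,0,0,0,0,1]]
  ]
}}

```text
time: 14.88
tool_pos: [447.7, -68.5, 168.3]
ee_rot: [-1.855, 2.528, -0.006]
force: [1.2, -0.8, -1.3]
width: 0.003
grasp_force: 0.0
```

Call:
{"name": "send_rows", "arguments": {
  "steps": [
    [[0.2,0,0,0,0,0,1],[0.2,0,0,0,0,0,1],[0,0,0,0,0,0,1]]
  ]
}}

```text
time: 15.25
tool_pos: [414.1, -166.9, 164.0]
ee_rot: [-1.848, 2.54, -0.001]
force: [-0.5, -0.4, 0.2]
width: 0.001
grasp_force: 0.0
```

```bash
python3 - <<'E'
from h import *
look(None,('side','top'),('cap_top','next_notch','axis','tin_mid','spool_mid','driver_mid'))
p=bot.grab_frame('side')
x0,y0=210,180
cv2.imwrite('pics/m.png',cv2.resize(p['frame'][150:290,190:380],None,fx=4,fy=4,interpolation=cv2.INTER_CUBIC))
for c in('side','top'):
    p=bot.grab_frame(c)
    r=bot.cut_out(p,'cap_top')
    if not r: continue
    m=cv2.erode(r[0]['region'].astype(np.uint8),np.ones((3,3)))>0
    v,u=np.nonzero(m&(p['range_z']>0));z=p['range_z'][v,u]
    n=cv2.undistortPoints(np.stack([u,v],1).astype(float)[:,None],p['camera_matrix'],np.array([p['k1'],0,0,0.]))[:,0]
    P=(np.linalg.inv(p['extrinsics'])@np.c_[n*z[:,None],z,np.ones(len(z))].T)[:3].T
    print(c,len(z),np.round(np.percentile(P,[10,50,90],axis=0),1))
E
```

```text
15.25 [ 414.1 -166.9  164. ] [-1.848e+00  2.540e+00 -1.000e-03] [-0.5 -0.4  0.2] [ 0.07 -0.39 -0.41  0.   -1.55 -0.39]
side cap_top []
side next_notch [(array([474.2,  36.2,  82.4]), 0.94)]
side axis [(array([570. ,   8.6,  80.5]), 0.66)]
side tin_mid [(array([ 447.4, -272.9,   17.3]), 0.71)]
side spool_mid [(array([443. , 308.4,  18. ]), 0.44)]
side driver_mid [(array([371.8, -49.9,  13.9]), 0.74)]
top cap_top []
top next_notch []
top axis [(array([567.7,   9.6,  80.8]), 0.7)]
top tin_mid [(array([ 447.3, -277.9,   17. ]), 0.38)]
top spool_mid [(array([444.2, 307.4,  19.3]), 0.72)]
top driver_mid [(array([371.7, -51.4,  15.9]), 0.44)]
```

View pics/m.png

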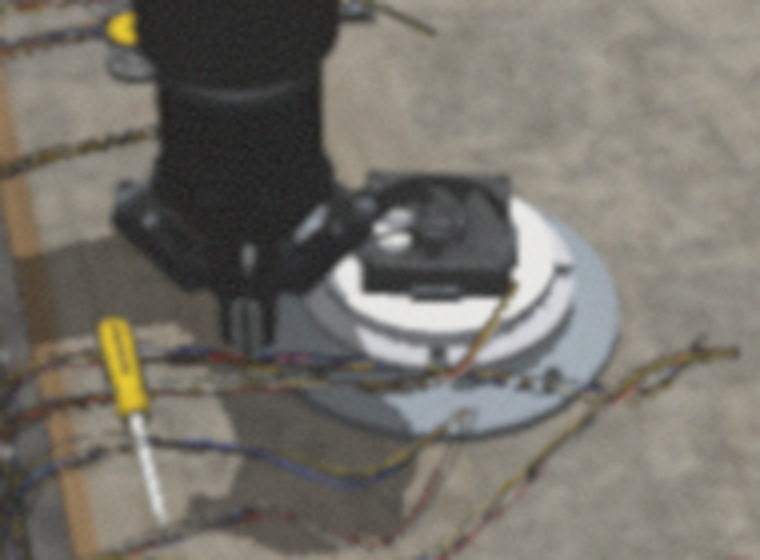

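The gripper (240,330 in the crop) hides the cap; the first notch at (440,352) is empty. I'm moving the arm out of the way for a clear look.

Call:
{"name": "send_rows", "arguments": {
  "steps": [
    [[0.2,0,-0.1,0,0,0,1],[0.2,0,-0.1,0,0,0,1],[0.2,0,-0.1,0,0,0,1],[0.2,0,-0.1,0,0,0,1],[0,0,0,0,0,0,1]]
  ]
}}

```text
time: 16.82
tool_pos: [354.0, -357.4, 265.5]
ee_rot: [-1.848, 2.541, -0.004]
force: [0.6, 0.7, 0.6]
width: -0.003
grasp_force: 0.0
```

```bash
python3 - <<'E'
from h import *
look(None,('side','top'),('cap_top','next_notch'))
p=bot.grab_frame('side')
cv2.imwrite('pics/n.png',cv2.resize(p['frame'][150:290,190:380],None,fx=4,fy=4,interpolation=cv2.INTER_CUBIC))
for c in('side','top'):
    p=bot.grab_frame(c)
    for q in ('cap_top','plunger'):
        r=bot.cut_out(p,q)
        if not r: continue
        m=r[0]['region']
        v,u=np.nonzero(m&(p['range_z']>0));z=p['range_z'][v,u]
        n=cv2.undistortPoints(np.stack([u,v],1).astype(float)[:,None],p['camera_matrix'],np.array([p['k1'],0,0,0.]))[:,0]
        P=(np.linalg.inv(p['extrinsics'])@np.c_[n*z[:,None],z,np.ones(len(z))].T)[:3].T
        print(c,q,r[0]['score'],len(z),np.round(np.percentile(P,[10,50,90],axis=0),1))
E
```

```text
16.82 [ 354.  -357.4  265.5] [-1.848  2.541 -0.004] [0.6 0.7 0.6] [-0.39 -0.21 -0.09  0.   -1.69  0.08]
side cap_top [(array([473. ,  36.8,  82.5]), 0.42)]
side next_notch [(array([470.4,  34.6,  82.5]), 0.65)]
top cap_top [(array([445.2, 307.5,  18.6]), 0.73)]
top next_notch [(array([472.4,  35.4,  80. ]), 0.59)]
top cap_top 0.5 128 [[459.2  25.6  79.1]
 [471.7  39.   82. ]
 [484.2  50.2  84.2]]
top plunger 0.57 121 [[461.8  25.6  79.5]
 [473.4  39.   82.1]
 [486.4  50.2  84.4]]
```

View pics/n.png

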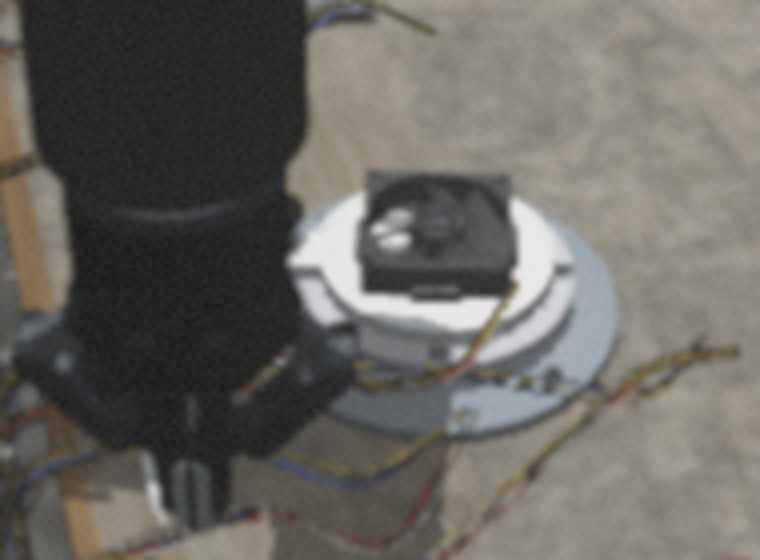

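The top camera's depth puts the cap top at z = 82.0 at about (472,37), which is the next notch. A cap still riding under the plate would read 76. The loose items haven't moved and the arm is clear, so I'm handing in.

```bash
python3 -c "
from cell import bot
print(bot.job_done())"
```

```text
the job is handed in; nothing more can be done
None
```

I turned the table a quarter turn clockwise and the plunger sprang back up in the next notch (cap top measured at 82 mm, its rest height); the tin, spool and screwdriver still measured where they started, and the job is handed in, but no verdict came back.

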